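# Slide the finds case into the packing corner and snap it shut

## Task

Slide the grey finds case along the desk, without lifting it, through the gap between the two large sherds and push it home into the corner of the two metal rails, so that it sits square against both. Then, with the case in the corner, press its white cover down along the left and the right edge until both have snapped fully down. Leave the sherds and the tape roll where they lie.

Things in the scene. Friction and masses are not known exactly. Their poses are not given: they have to be found in the camera images.
- case: Finds case: grey plastic box with a white cover, 0.35 to 0.7 kg. Base 130 mm (its x) x 110 mm (its y) x 40 mm high, upright sides; too wide for most grippers, so push it by its sides. Origin: centre of the underside. Its x axis points away from the robot, y to the left, within about 20 degrees at the start. The cover's top is 55.5 mm above the desk at most, 49.5 mm once both edges are down.
- stop: Packing corner, fixed: two bare aluminium rails forming an L, 14 mm wide, 24 mm high. Origin: the inside corner, at desk level. The far rail runs 136 mm along its -y (right), the side rail 150 mm along its -x (towards the robot); inner faces on x = 0 and y = 0. The case goes at x < 0, y < 0: home, its origin is at (-65, -55) mm in this frame, axes parallel.
- cover_left (a point): Point on top of the white cover (126 x 106 x 8 mm, set 2 mm in from the base's sides) at the middle of its left (+y) edge, 8 mm in from that edge: where to press the left edge down. It moves with the case and the cover.
- cover_right (a point): The same at the right (-y) edge of the cover.
- cover_left_edge (a joint): How far the cover's left (+y) edge is pressed down, rad: 0 fully raised, 0.06 snapped fully down (6 mm lower, a hard stop). The edge gives way at about 5 N and stays where it is left. Pressing at one edge does not move the other; pressing mid-way drives both.
- cover_right_edge (a joint): The same for the cover's right (-y) edge.
- sherd_big: Large dark brown sherd, 164 mm (its x) x 120 mm (its y) x 38 mm high, loose, one of the two between which the case must pass; long side about along the world's y. Origin: centre of its underside, as for all the sherds.
- sherd_long: The other large brown sherd, 186 mm (its x) x 97 mm (its y) x 32 mm, loose, lying likewise. One of the two lies nearer the robot and the other farther off (either way round), with a gap of about 170 to 190 mm between them for the case.
- sherd_right: Small sherd, 69 x 64 x 14 mm, loose bystander at the far right.
- sherd_front: Small sherd, 71 x 68 x 17 mm, loose bystander near the robot at the right.
- sherd_left: Curved sherd, 130 mm (its x) x 82 mm (its y) x 25 mm, loose bystander near the robot at the left.
- sherd_small: Small sherd, 62 x 49 x 15 mm, loose bystander at the left.
- tape: Roll of masking tape lying flat, 107 mm across, 24 mm high, loose bystander at the left; origin at the centre of its underside.

How it is judged (in metres and radians):
On the way, in this order (a step that is already met when the one before it is completed fails the run):
1. the case is in the gap between the two large sherds (horizontal distance between case and sherd_big below 0.185 m and horizontal distance between case and sherd_long below 0.185 m), for 0.1 s.
2. the case is home, square against both rails (x of case in the frame of stop above -0.07 m and y of case in the frame of stop above -0.06 m and angle between the x axis of case and the x axis of stop, either way round below 0.07 rad and height (world z) of case below 0.004 m), for 0.2 s.
3. both edges of the cover are snapped down with the case in the corner (all of step 2 and value of joint each of cover_left_edge, cover_right_edge above 0.05 rad), for 0.2 s.
At the end, for the whole second after the job is handed in: The case stands on the desk in the corner, within 5 mm of both rails and square to them within 4 degrees, at rest; both edges of its cover are pressed down to within 1 mm of the stop (all of step 3 and linear speed of case below 0.01 m/s); the robot touches nothing.
It fails at once if the case is lifted off the desk by more than 10 mm or tipped over 12 degrees (height (world z) of case above 0.01 m or angle between case's own z axis and vertical above 0.21 rad).
It fails at once if a cover edge is snapped down before the case is in the corner (more than 80 mm from its place) (y of case in the frame of stop below -0.14 m and value of joint any of cover_left_edge, cover_right_edge above 0.05 rad).
It fails at once if a sherd or the tape roll is shifted by more than 20 mm (distance of any of sherd_big, sherd_long, sherd_right, sherd_front, sherd_left, sherd_small, tape from where it was at the start of the episode above 0.02 m).
It also fails if it takes over 72 s, if anything falls off the work surface, if the arm or the gripper's body presses on something with over 40 N, if the wrist force passes 120 N, or if a joint passes its speed limit or range.

## Robot

A 6-joint arm with a two-finger parallel gripper is mounted at the origin on a cart in front of the work surface, level with it; the furniture and walls round the work are solid. World frame = base frame: x ahead of the robot, y to its left, z up, the work surface at z = 0. Lengths are in m, angles in degrees, forces in N, time in s.
With the tool pointing down it reaches from about 0.3 to 0.75 m from the base axis. Payload 8.5 kg.
Tool frame: the origin (TCP) lies on the centre line of the jaws, within the pads' length; the fingertips stand 19 mm ahead of it and the grasp point (between the pads) is the TCP (env.tcp_to_tips is the z of the fingertips in the tool frame, in m); z points along the fingers, y is the line along which they close (so a half turn about z gives the same grasp; the last joint's range is limited). The gripper opens to 85 mm and grips with 20 to 120 N. Pads are 22 mm wide; open, the fingers measure 114 mm over their backs; the gripper's body (76 mm by 85 mm) begins 54 mm behind the grasp point. The pads swing forward as they close: fully open they stand 13 mm farther back than shut.
Start: joints at [-76.908, 21.807, 74.336, -0, 83.858, -12.336], TCP at [0.236, -0.497, 0.25] pointing down, gripper open.
Joint ranges: [-178.18, 178.18], [-50.72, 133.34], [12.68, 142.11], [-81.47, 261.47], [9.98, 163.14], [-165.26, 165.26]. Speed limits (degrees/s): [136.94, 136.94, 180, 180, 180, 180].

## Interface

Orientations are given as a 3x3 rotation matrix whose columns are the frame's x, y, z axes.
In Python, from rig import env gives the robot as it stands.
- The arm moves only by the tool servo_tool, never from a script. Its argument "steps" is a list of rows, each an object of numbers: "tx", "ty", "tz": the shift along the world's x, y, z in cm; "yaw": the turn about the world's z in degrees; "claw": the finger opening in cm, from 0 to 8.54. In form: [{"tx": .., "ty": .., "tz": .., "yaw": .., "claw": ..}, ...]. A call has 1 to 20 rows; each row shifts and turns the commanded pose from where the row before left it; what a row does not reach is not made up. A row lasts 1/10 s, in which the tool goes at most 50 mm and 8.59 degrees, less where a joint would pass 70% of its speed; a pose out of reach is approached as far as the arm can. A call with a gripper value outside its range is refused whole. The fingers move at their own pace and stop on an object; "newtons" is the grip in N (left out, the last holds). Time passes only in rows, so rows that do not move let the fingers close. It gives the time, the measured TCP pose, the force, the opening and the grip force at its end, in the units of the state.
- env.observe(): the state, without advancing time (a new reading comes with each control period).
- env.get_image(name): name is "scene" or "top" or "wrist"; returns (picture, depth): 480x640x3 uint8, red, green, blue; 480x640 float32, m along the optical axis (not along the pixel's ray), 0 where there is no reading.
- env.camera_model(name): a dict with "fovy" (degrees; the focal length in pixels is half the picture's height over the tangent of half this angle, whatever the lens; pixels are square), "cx", "cy" (the principal point, pixels), "T" (4x4, takes a point from camera to world coordinates). Camera axes: x right, y down, z forward; pixel columns grow to the right and rows downward; lengths in m; the calibration is good to about 2 mm. A picture is of the moment at which its call begins: read the wrist's pose just before it. camera_model takes no time and is no camera call; for the wrist camera it gives the pose at the moment of the call.
- env.close_job(): hands the job in; it is judged then, once.
The state is a dict: "time_s": time; "q": joint angles; "qvel": joint speeds; "joint_efforts": joint torques, N m; "position": TCP position; "tool_rot": TCP orientation; "ft_force": force on the tool from outside, world axes, zero at the start; "wrist_torque": the same for the moment, N m; "grip_width": finger opening in m; "gripper_force": force on a finger pad.
Only numpy, scipy, OpenCV 4.12 (cv2) and the standard library are available. Lean on these libraries where they do the work, as an engineer would, in place of code of your own. Each camera call takes 0.05 s, during which the arm holds its last target. There are 200 camera calls.

## Working session

There is one attempt and no reset: what is moved stays moved. The work goes in short steps, Python scripts to look and compute and a tool call to move; the robot and the scene stay as the last step left them, time stands still between calls to the robot, and variables do not carry over. Pictures are saved under pics/ and viewed, at most 12 in all, crops included, and the job is handed in when it is done.

Besides the shell and the picture viewer there is one more tool, called after ">>>" in YAML: its name, and indented under it one key for each argument. servo_tool: Moves the arm, as the interface text tells. Its arguments: {"type":"object","properties":{"steps":{"type":"array"},"newtons":{"type":"number"}},"required":["steps"]}

```bash
mkdir -p pics; ls; python3 - <<'E'
from rig import env
import cv2,numpy as np
s=env.observe();print(s['time_s'],s['position'],s['tool_rot'],s['grip_width'])
for n in ['top','scene']:
    im,d=env.get_image(n);m=env.camera_model(n);print(n,m)
    cv2.imwrite(f'pics/{n}0.png',im[:,:,::-1]);np.savez(f'pics/{n}0.npz',im=im,d=d,T=m['T'])
E
```

```text
pics
0.0 [ 0.23610647 -0.49645101  0.24971115] [[ 9.03124101e-01  4.29379490e-01 -3.35077085e-04]
 [ 4.29379516e-01 -9.03123061e-01  1.40310738e-03]
 [ 2.99849687e-04 -1.41105532e-03 -9.99998960e-01]] 0.08518321715676139
top {'fovy': 53.31025743570704, 'cx': 320.32642330547225, 'cy': 232.08515999149262, 'T': array([[-0.01823238, -0.99512741,  0.09689695,  0.3602062 ],
       [-0.99980424,  0.01740116, -0.00941665,  0.06121426],
       [ 0.00768465, -0.09704967, -0.99524987,  1.53629474],
       [ 0.        ,  0.        ,  0.        ,  1.        ]])}
scene {'fovy': 50.10434608437452, 'cx': 317.44570846964604, 'cy': 244.35920649396388, 'T': array([[ 0.79390809, -0.4423789 ,  0.41714609, -0.08664407],
       [-0.6078458 , -0.56018786,  0.56277264, -0.72141601],
       [-0.01527856, -0.70035025, -0.71363583,  1.03204181],
       [ 0.        ,  0.        ,  0.        ,  1.        ]])}
```

View pics/top0.png

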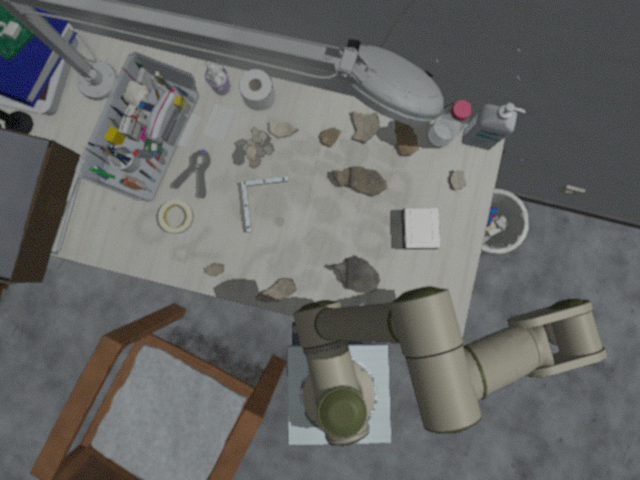

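View pics/scene0.png

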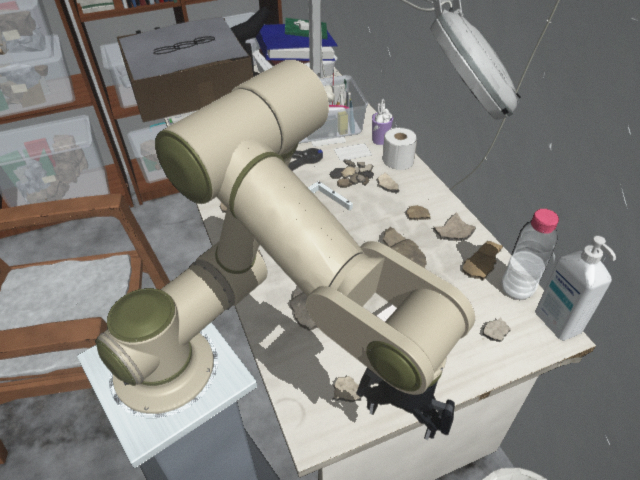

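The top view shows the white case at about (422,228), the inside corner of the rails at (247,184), and the big sherds at (360,181) and (355,273). The tape is at (175,217). The scene view is mostly blocked by the arm.

```bash
cat > h.py <<'E'
import numpy as np,cv2
def pts(d,m,T,W=640,H=480):
    f=240/np.tan(np.radians(m['fovy']/2)); v,u=np.mgrid[:H,:W]
    P=np.stack([(u-m['cx'])/f*d,(v-m['cy'])/f*d,d],-1)
    return P@T[:3,:3].T+T[:3,3]
def ray(uv,z,m,T):
    uv=np.asarray(uv,float).reshape(-1,2);f=240/np.tan(np.radians(m['fovy']/2))
    r=np.c_[(uv[:,0]-m['cx'])/f,(uv[:,1]-m['cy'])/f,np.ones(len(uv))]@T[:3,:3].T
    return (T[:3,3]+r*((z-T[2,3])/r[:,2])[:,None])[:,:2]
E
python3 - <<'E'
from rig import env
from h import *
z=np.load('pics/top0.npz');im,d,T=z['im'],z['d'],z['T'];m=env.camera_model('top')
P=pts(d,m,T);Z=P[...,2]
print('desk z',np.median(Z[200:260,300:330]))
def comp(mask,u,v):
    n,l,s,c=cv2.connectedComponentsWithStats(mask.astype(np.uint8));L=l[v-4:v+5,u-4:u+5];k=np.bincount(L[L>0]).argmax();return l==k
for n,(u,v),t in [('case',(422,228),.02),('shA',(365,181),.008),('shB',(358,273),.008),('left',(278,289),.006),('tape',(160,217),.008),('small',(214,269),.006),('rail',(247,200),.008),('right',(457,180),.006)]:
    try:c=comp((Z>t)&(Z<.08),u,v)
    except Exception as e: print(n,e);continue
    q=P[c][:,:2].astype(np.float32);r=cv2.minAreaRect(q*1000);print(n,c.sum(),np.round(r[0]),np.round(r[1]),round(r[2],1),'z',np.percentile(Z[c],[50,95]).round(3),'min',q.min(0).round(3),'max',q.max(0).round(3))
hsv=cv2.cvtColor(im,cv2.COLOR_RGB2HSV);print('case rgb',im[228,422],im[246,420],'rail',im[183,265],'desk',im[220,320])
c=cv2.resize(im[150:310,130:500],None,fx=2.1,fy=2.1,interpolation=cv2.INTER_CUBIC);cv2.imwrite('pics/c1.png',c[:,:,::-1])
E
```

```text
desk z -0.0002210154506118167
case 1509 [ 512. -269.] [110. 129.] 89.6 z [0.054 0.06 ] min [ 0.447 -0.324] max [ 0.577 -0.214]
shA 1045 [681. -82.] [184.  86.] 71.0 z [0.021 0.03 ] min [ 0.619 -0.169] max [0.722 0.006]
shB 1121 [371. -68.] [147. 107.] 36.0 z [0.021 0.03 ] min [ 0.312 -0.14 ] max [0.43  0.018]
left 564 [318. 187.] [ 64. 127.] 36.9 z [0.015 0.023] min [0.29  0.126] max [0.368 0.256]
tape 564 [567. 508.] [108. 106.] 14.4 z [0.023 0.03 ] min [0.512 0.454] max [0.619 0.567]
small 170 [394. 385.] [61. 44.] 82.7 z [0.012 0.017] min [0.372 0.353] max [0.416 0.416]
rail 468 [604. 217.] [170. 150.] 6.4 z [0.023 0.028] min [0.512 0.15 ] max [0.688 0.3  ]
right 228 [ 672. -401.] [65. 53.] 9.5 z [0.011 0.015] min [ 0.639 -0.43 ] max [ 0.703 -0.375]
case rgb [181 182 180] [177 177 175] rail [119 123 121] desk [142 145 141]
```

View pics/c1.png

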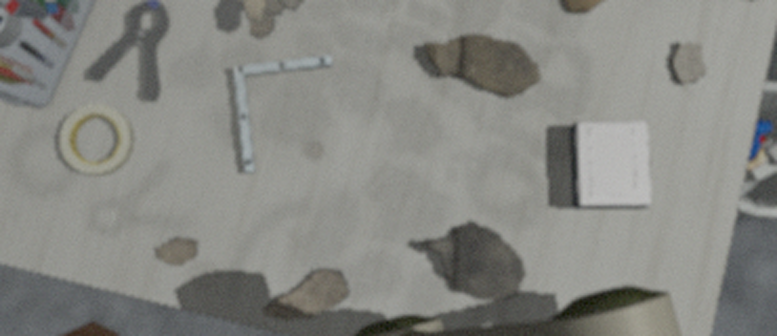

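The crop confirms the layout. The case is axis-aligned in the gap's lane, the rails are turned about 6°, and the sherds leave a free strip around x≈0.525. Next I fit the rail faces.

```bash
python3 - <<'E'
from rig import env
from h import *
z=np.load('pics/top0.npz');im,d,T=z['im'],z['d'],z['T'];m=env.camera_model('top')
P=pts(d,m,T);Z=P[...,2]
n,l,s,c=cv2.connectedComponentsWithStats(((Z>.008)&(Z<.08)).astype(np.uint8));k=np.bincount(l[190:215,240:255][l[190:215,240:255]>0]).argmax()
q=P[l==k][:,:2]; q=ray(np.argwhere(l==k)[:,::-1],.024,m,T)
far=q[(q[:,1]<.26)&(q[:,0]>.63)];side=q[(q[:,0]<.64)]
R={}
for nm,p in(('far',far),('side',side)):
    vx,vy,x0,y0=cv2.fitLine(p.astype(np.float32),cv2.DIST_L2,0,.01,.01).ravel()
    nrm=(p-[x0,y0])@[-vy,vx];print(nm,len(p),(vx,vy),(x0,y0),np.degrees(np.arctan2(vy,vx)),'width',np.ptp(nrm))
    R[nm]=(vx,vy,x0,y0)
f,s_=R['far'],R['side'];t=np.linalg.solve(np.c_[f[:2],[-s_[0],-s_[1]]],[s_[2]-f[2],s_[3]-f[3]])[0]
X=np.array(f[2:])+t*np.array(f[:2])
th=np.mean([np.arctan2(s_[1],s_[0]) if s_[0]>0 else np.arctan2(-s_[1],-s_[0]),np.arctan2(-f[0],f[1]) if f[1]>0 else np.arctan2(f[0],-f[1])])
Rm=np.array([[np.cos(th),-np.sin(th)],[np.sin(th),np.cos(th)]])
C=X+Rm@[-.007,-.007];print('th',np.degrees(th),'corner',C,'home',C+Rm@[-.065,-.055])
# case top
w=(im.min(2)>165)&(Z>.045)&(Z<.07)
n,l,s,c=cv2.connectedComponentsWithStats(w.astype(np.uint8));k=l[228,422];cn=ray(np.argwhere(l==k)[:,::-1],.0535,m,T).astype(np.float32)
print('case',cv2.minAreaRect(cn*1000),(cn.mean(0)))
zs=np.load('pics/scene0.npz');ms=env.camera_model('scene');print('front',ray([(345,388)],.008,ms,zs['T']))
E
```

```text
far 183 (np.float32(0.107319176), np.float32(-0.9942246)) (np.float32(0.6754345), np.float32(0.2057272)) -83.839195 width 0.017308419708190255
side 195 (np.float32(0.99448144), np.float32(0.10491273)) (np.float32(0.5737055), np.float32(0.2806804)) 6.022138 width 0.01713590791000007
th 6.09147 corner [0.6600719  0.28274424] home [0.60127529 0.22115724]
case ((515.1744384765625, -271.82403564453125), (102.8597183227539, 119.45101928710938), 89.02071380615234) [ 0.5140982 -0.2717169]
front [[ 0.29130017 -0.30135071]]
```

>>> servo_tool:
  steps:
    - {"tx": 2,"ty": 1,"yaw": 8.5,"claw": 6.5}
    - {"tx": 4,"ty": 1.5,"yaw": 8.5,"claw": 6.5}
    - {"tx": 4,"ty": 1.5,"yaw": 8.5,"claw": 6.5}
    - {"tx": 4,"ty": 1.5,"yaw": 8.5,"claw": 6.5}
    - {"tx": 4,"ty": 1.5,"yaw": 8.5,"claw": 6.5}
    - {"tx": 4,"ty": 1.5,"yaw": 8.5,"claw": 6.5}
    - {"tx": 4,"ty": 1.5,"yaw": 8.5,"claw": 6.5}
    - {"tx": 1.5,"ty": 1,"yaw": 5,"claw": 6.5}
    - {"claw": 6.5}
    - {"claw": 6.5}

```text
invalid input at $.steps[0]: expected keys tx, ty, tz, yaw, claw
```

>>> servo_tool:
  steps:
    - {"tx": 2.7,"ty": 0.2,"tz": 0,"yaw": 8,"claw": 6.5}
    - {"tx": 3,"ty": 1,"tz": 0,"yaw": 8,"claw": 6.5}
    - {"tx": 3,"ty": 1,"tz": 0,"yaw": 8,"claw": 6.5}
    - {"tx": 3,"ty": 1,"tz": 0,"yaw": 8,"claw": 6.5}
    - {"tx": 4,"ty": 2,"tz": 0,"yaw": 8,"claw": 6.5}
    - {"tx": 4,"ty": 2,"tz": 0,"yaw": 8,"claw": 6.5}
    - {"tx": 4,"ty": 2,"tz": 0,"yaw": 8,"claw": 6.5}
    - {"tx": 4,"ty": 2,"tz": 0,"yaw": 8.6,"claw": 6.5}
    - {"tx": 0,"ty": 0,"tz": -4,"yaw": 0,"claw": 6.5}
    - {"tx": 0,"ty": 0,"tz": -4,"yaw": 0,"claw": 6.5}
    - {"tx": 0,"ty": 0,"tz": -4,"yaw": 0,"claw": 6.5}
    - {"tx": 0,"ty": 0,"tz": 0,"yaw": 0,"claw": 6.5}
    - {"tx": 0,"ty": 0,"tz": 0,"yaw": 0,"claw": 6.5}

```text
time_s: 1.4
position: [0.5133, -0.385, 0.131]
tool_rot: [[-0.0, 1.0, -0.0], [1.0, 0.0, 0.0], [0.0, -0.0, -1.0]]
ft_force: [-0.3, 0.2, 1.4]
grip_width: 0.0651
gripper_force: 0.0
```

```bash
python3 - <<'E'
from rig import env
from h import *
s=env.observe();im,d=env.get_image('wrist');cv2.imwrite('pics/w1.png',im[:,:,::-1])
print(s['tool_rot'].round(3),s['q'],s['position'])
E
```

```text
[[-0.  1. -0.]
 [ 1.  0.  0.]
 [ 0. -0. -1.]] [-4.74195706e+01  3.65377943e+01  6.87967791e+01  3.88001477e-04
  7.46732224e+01 -4.74385343e+01] [ 0.51333685 -0.38497404  0.13103687]
```

View pics/w1.png

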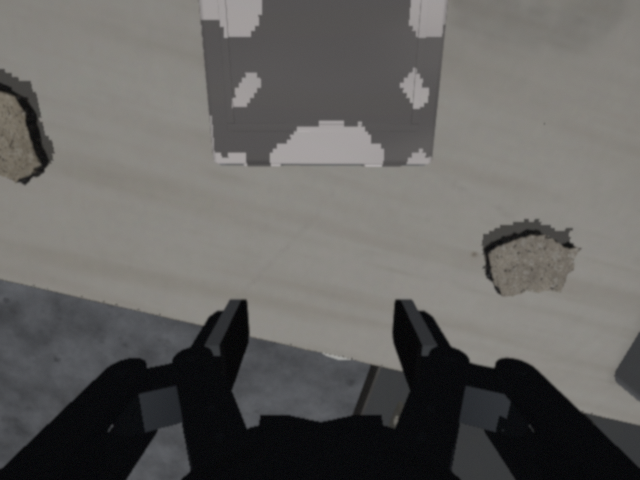

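The wrist view shows the case's near side level and centred on the jaws (edge columns 213–435, row 163), and the fingers are clear of it. I go down and push.

>>> servo_tool:
  steps:
    - {"tx": 0,"ty": 0,"tz": -4,"yaw": 0,"claw": 6.5}
    - {"tx": 0,"ty": 0,"tz": -3.5,"yaw": 0,"claw": 6.5}
    - {"tx": 0,"ty": 0,"tz": -2,"yaw": 0,"claw": 6.5}
    - {"tx": 0,"ty": 0,"tz": -1.0,"yaw": 0,"claw": 6.5}
    - {"tx": 0,"ty": 2,"tz": 0,"yaw": 0,"claw": 6.5}
    - {"tx": 0,"ty": 1.5,"tz": 0,"yaw": 0,"claw": 6.5}
    - {"tx": 0,"ty": 0.5,"tz": 0,"yaw": 0,"claw": 6.5}
    - {"tx": 0,"ty": 0.5,"tz": 0,"yaw": 0,"claw": 6.5}
    - {"tx": 0,"ty": 0.5,"tz": 0,"yaw": 0,"claw": 6.5}
    - {"tx": 0,"ty": 0.8,"tz": 0,"yaw": 0,"claw": 6.5}
    - {"tx": 0,"ty": 1,"tz": 0,"yaw": 0,"claw": 6.5}
    - {"tx": 0,"ty": 1,"tz": 0,"yaw": 0,"claw": 6.5}
    - {"tx": 0,"ty": 1,"tz": 0,"yaw": 0,"claw": 6.5}
    - {"tx": 0,"ty": 1,"tz": 0,"yaw": 0,"claw": 6.5}
    - {"tx": 0,"ty": 1,"tz": 0,"yaw": 0,"claw": 6.5}
    - {"tx": 0,"ty": 1,"tz": 0,"yaw": 0,"claw": 6.5}

```text
time_s: 3.05
position: [0.5138, -0.2679, 0.0262]
tool_rot: [[0.0, 1.0, 0.002], [1.0, -0.0, -0.003], [-0.003, 0.002, -1.0]]
ft_force: [0.4, -4.7, 3.0]
grip_width: 0.065
gripper_force: 2.7
```

```bash
cat > look.py <<'E'
from rig import env
from h import *
import sys
im,d=env.get_image('top');m=env.camera_model('top');T=m['T'];P=pts(d,m,T);Z=P[...,2]
w=((im.min(2)>150)&(Z>.04)&(Z<.07)&(P[...,0]>.4)&(P[...,0]<.72)&(abs(P[...,1])<.36)).astype(np.uint8)
n,l,s,c=cv2.connectedComponentsWithStats(w);print([(a[4]) for a in s[1:] if a[4]>100])
k=1+s[1:,4].argmax();q=ray(np.argwhere(l==k)[:,::-1],.0535,m,T).astype(np.float32)
print('case',cv2.minAreaRect(q*1000),'range',q.min(0),q.max(0))
if len(sys.argv)>1: cv2.imwrite(f'pics/{sys.argv[1]}.png',cv2.resize(im[130:310,130:500],None,fx=2,fy=2,interpolation=cv2.INTER_CUBIC)[:,:,::-1])
E
python3 look.py t2
```

```text
[np.int32(135)]
case ((563.7230224609375, -186.31504821777344), (65.9695816040039, 18.965593338012695), 89.01422119140625) range [ 0.55378604 -0.21934925] [ 0.57376313 -0.15328063]
```

View pics/t2.png

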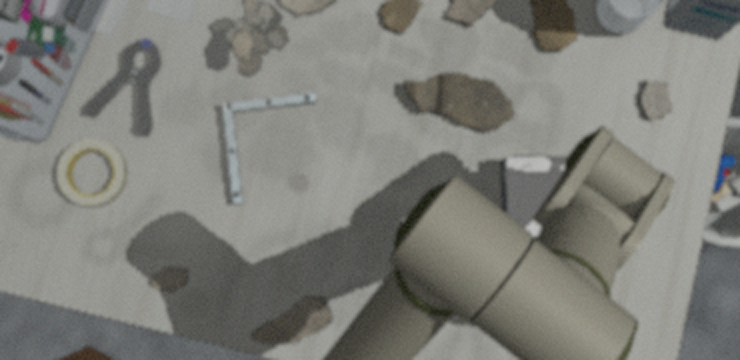

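The case slides straight: its far edge is at x≈0.576 and its left face at y≈-0.15, next to the sherds' right ends. I keep pushing.

>>> servo_tool:
  steps:
    - {"tx": 0,"ty": 0.6,"tz": 0,"yaw": 0,"claw": 6.5}
    - {"tx": 0,"ty": 1,"tz": 0,"yaw": 0,"claw": 6.5}
    - {"tx": 0,"ty": 1,"tz": 0,"yaw": 0,"claw": 6.5}
    - {"tx": 0,"ty": 1,"tz": 0,"yaw": 0,"claw": 6.5}
    - {"tx": 0,"ty": 1,"tz": 0,"yaw": 0,"claw": 6.5}
    - {"tx": 0,"ty": 1,"tz": 0,"yaw": 0,"claw": 6.5}
    - {"tx": 0,"ty": 1,"tz": 0,"yaw": 0,"claw": 6.5}
    - {"tx": 0,"ty": 1,"tz": 0,"yaw": 0,"claw": 6.5}
    - {"tx": 0,"ty": 1,"tz": 0,"yaw": 0,"claw": 6.5}
    - {"tx": 0,"ty": 1,"tz": 0,"yaw": 0,"claw": 6.5}
    - {"tx": 0,"ty": 1,"tz": 0,"yaw": 0,"claw": 6.5}
    - {"tx": 0,"ty": 1,"tz": 0,"yaw": 0,"claw": 6.5}

```text
time_s: 4.3
position: [0.5139, -0.1518, 0.026]
tool_rot: [[0.0, 1.0, 0.002], [1.0, -0.0, -0.002], [-0.002, 0.002, -1.0]]
ft_force: [-0.4, -6.0, 3.6]
grip_width: 0.0649
gripper_force: 3.1
```

```bash
python3 look.py; python3 - <<'E'
from rig import env
from h import *
im,d=env.get_image('wrist');cv2.imwrite('pics/w2.png',im[:,:,::-1])
E
```

```text
[np.int32(140)]
case ((565.7398681640625, -68.77182006835938), (62.72882843017578, 18.953935623168945), 89.01426696777344) range [ 0.5557809  -0.10018586] [ 0.57574785 -0.0373033 ]
```

View pics/w2.png

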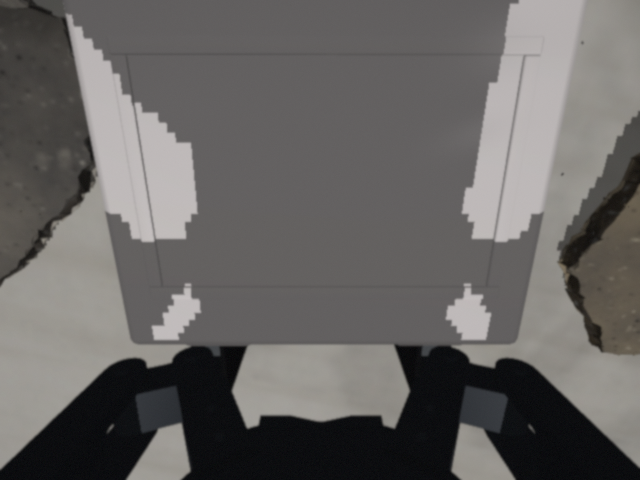

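The case sits square on both fingers in the gap, with free desk on both sides (the sherd tips are at columns 95 and 560). I go straight on.

>>> servo_tool:
  steps:
    - {"tx": 0,"ty": 0.8,"tz": 0,"yaw": 0,"claw": 6.5}
    - {"tx": 0,"ty": 1.2,"tz": 0,"yaw": 0,"claw": 6.5}
    - {"tx": 0,"ty": 1.2,"tz": 0,"yaw": 0,"claw": 6.5}
    - {"tx": 0,"ty": 1.2,"tz": 0,"yaw": 0,"claw": 6.5}
    - {"tx": 0,"ty": 1.2,"tz": 0,"yaw": 0,"claw": 6.5}
    - {"tx": 0,"ty": 1.2,"tz": 0,"yaw": 0,"claw": 6.5}
    - {"tx": 0,"ty": 1.2,"tz": 0,"yaw": 0,"claw": 6.5}
    - {"tx": 0,"ty": 1.2,"tz": 0,"yaw": 0,"claw": 6.5}
    - {"tx": 0,"ty": 1.2,"tz": 0,"yaw": 0,"claw": 6.5}
    - {"tx": 0,"ty": 1.2,"tz": 0,"yaw": 0,"claw": 6.5}
    - {"tx": 0,"ty": 1.2,"tz": 0,"yaw": 0,"claw": 6.5}
    - {"tx": 0,"ty": 1.2,"tz": 0,"yaw": 0,"claw": 6.5}
    - {"tx": 0,"ty": 1.2,"tz": 0,"yaw": 0,"claw": 6.5}
    - {"tx": 0,"ty": 1.2,"tz": 0,"yaw": 0,"claw": 6.5}
    - {"tx": 0,"ty": 1.2,"tz": 0,"yaw": 0.5,"claw": 6.5}
    - {"tx": 0,"ty": 1.2,"tz": 0,"yaw": 1,"claw": 6.5}
    - {"tx": 0,"ty": 1.2,"tz": 0,"yaw": 1,"claw": 6.5}
    - {"tx": 0,"ty": 1.2,"tz": 0,"yaw": 1,"claw": 6.5}
    - {"tx": 0,"ty": 1.2,"tz": 0,"yaw": 1.2,"claw": 6.5}
    - {"tx": 0,"ty": 0.8,"tz": 0,"yaw": 1.3,"claw": 6.5}

```text
time_s: 6.4
position: [0.5137, 0.0811, 0.0255]
tool_rot: [[-0.106, 0.994, 0.001], [0.994, 0.106, -0.001], [-0.001, 0.001, -1.0]]
ft_force: [1.3, -5.6, 2.3]
grip_width: 0.065
gripper_force: 2.9
```

```bash
python3 look.py t3
```

```text
[]
case ((447.8682556152344, 176.4165496826172), (6.198949813842773, 6.209691524505615), 88.97999572753906) range [0.44470868 0.17331041] [0.45097336 0.17957081]
```

View pics/t3.png

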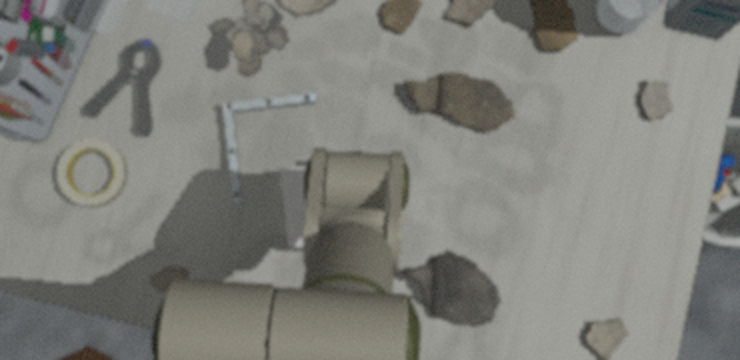

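The case is past the sherds, which are unmoved, and its left side is short of the side rail. I back off, rise and go round to the near side.

>>> servo_tool:
  steps:
    - {"tx": 0.1,"ty": -1.5,"tz": 0,"yaw": 0,"claw": 6.5}
    - {"tx": 0.2,"ty": -1.5,"tz": 0,"yaw": 0,"claw": 6.5}
    - {"tx": 0,"ty": 0,"tz": 3,"yaw": 0,"claw": 6.5}
    - {"tx": 0,"ty": 0,"tz": 4,"yaw": 0,"claw": 6.5}
    - {"tx": 0,"ty": 0,"tz": 4,"yaw": 0,"claw": 6.5}
    - {"tx": -1,"ty": 0,"tz": 1,"yaw": -8,"claw": 6.5}
    - {"tx": -1.5,"ty": 0,"tz": 0,"yaw": -8,"claw": 6}
    - {"tx": -1.5,"ty": 0.5,"tz": 0,"yaw": -8,"claw": 6}
    - {"tx": -1.5,"ty": 0.5,"tz": 0,"yaw": -8,"claw": 6}
    - {"tx": -1,"ty": 1,"tz": 0,"yaw": -8,"claw": 6}
    - {"tx": -1,"ty": 1,"tz": 0,"yaw": -8,"claw": 6}
    - {"tx": -1,"ty": 1,"tz": 0,"yaw": -8,"claw": 6}
    - {"tx": -1,"ty": 1,"tz": 0,"yaw": -8,"claw": 6}
    - {"tx": -1,"ty": 1,"tz": 0,"yaw": -8,"claw": 6}
    - {"tx": -1,"ty": 1,"tz": 0,"yaw": -8,"claw": 6}
    - {"tx": 0,"ty": 1,"tz": 0,"yaw": -8,"claw": 6}
    - {"tx": 0,"ty": 0,"tz": 0,"yaw": -2,"claw": 6}
    - {"tx": 0,"ty": 0,"tz": 0,"yaw": 0,"claw": 6}

```text
time_s: 8.25
position: [0.4013, 0.1303, 0.1452]
tool_rot: [[0.995, 0.104, -0.001], [0.104, -0.995, 0.0], [-0.001, -0.0, -1.0]]
ft_force: [0.1, -0.8, 0.7]
grip_width: 0.0598
gripper_force: 0.0
```

```bash
python3 look.py; python3 - <<'E'
from rig import env
from h import *
m=env.camera_model('wrist');im,d=env.get_image('wrist');cv2.imwrite('pics/w3.png',im[:,:,::-1]);P=pts(d,m,m['T']);np.savez('pics/w3.npz',im=im,P=P,T=m['T'])
Z=P[...,2];k=(Z>.04)&(Z<.065);q=P[k][:,:2].astype(np.float32);print(k.sum(),cv2.minAreaRect(q*1000),q.min(0),q.max(0))
E
```

```text
[np.int32(1060)]
case ((517.7764892578125, 147.64990234375), (102.28433227539062, 104.2955322265625), 5.820894241333008) range [0.46886376 0.09209494] [0.5721105  0.20350593]
34705 ((496.4151306152344, 147.34713745117188), (102.34925842285156, 109.12593841552734), 5.988967418670654) [0.44033313 0.08942167] [0.55285186 0.20687166]
```

View pics/w3.png

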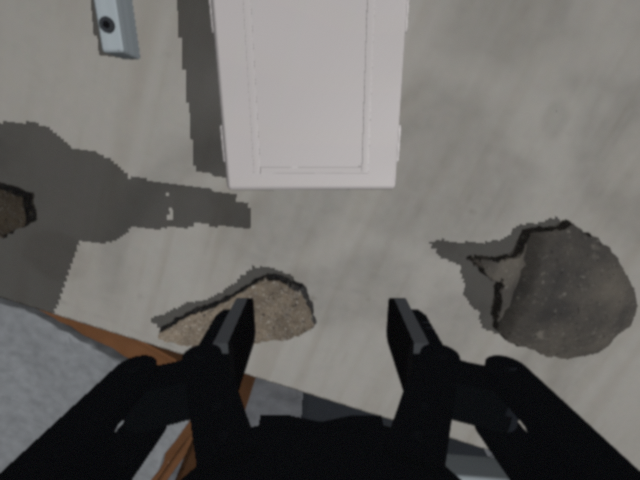

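The near face is level at row 187, yaw is 6.0°, and its lateral centre is about 4 mm left of the jaws' line. The curved sherd is behind the left finger, so I shift forward 1 cm, go down and push to about 8 mm short of the far rail.

>>> servo_tool:
  steps:
    - {"tx": 1.2,"ty": 0.8,"tz": 0,"yaw": 0,"claw": 6}
    - {"tx": 0,"ty": 0,"tz": -4,"yaw": 0,"claw": 6}
    - {"tx": 0,"ty": 0,"tz": -4,"yaw": 0,"claw": 6}
    - {"tx": 0,"ty": 0,"tz": -3,"yaw": 0,"claw": 6}
    - {"tx": 0,"ty": 0,"tz": -1,"yaw": 0,"claw": 6}
    - {"tx": 1,"ty": 0.1,"tz": 0,"yaw": 0,"claw": 6}
    - {"tx": 0.5,"ty": 0.05,"tz": 0,"yaw": 0,"claw": 6}
    - {"tx": 0.5,"ty": 0.05,"tz": 0,"yaw": 0,"claw": 6}
    - {"tx": 0.5,"ty": 0.05,"tz": 0,"yaw": 0,"claw": 6}
    - {"tx": 1,"ty": 0.1,"tz": 0,"yaw": 0,"claw": 6}
    - {"tx": 1,"ty": 0.1,"tz": 0,"yaw": 0,"claw": 6}
    - {"tx": 1,"ty": 0.1,"tz": 0,"yaw": 0,"claw": 6}
    - {"tx": 1,"ty": 0.1,"tz": 0,"yaw": 0,"claw": 6}
    - {"tx": 1,"ty": 0.1,"tz": 0,"yaw": 0,"claw": 6}
    - {"tx": 1,"ty": 0.1,"tz": 0,"yaw": 0,"claw": 6}
    - {"tx": 1,"ty": 0.1,"tz": 0,"yaw": 0,"claw": 6}
    - {"tx": 1,"ty": 0.2,"tz": 0,"yaw": 0,"claw": 6}
    - {"tx": 0.5,"ty": 0.1,"tz": 0,"yaw": 0,"claw": 6}
    - {"tx": 0.3,"ty": 0,"tz": 0,"yaw": 0,"claw": 6}

```text
time_s: 10.25
position: [0.5265, 0.1519, 0.0253]
tool_rot: [[0.994, 0.105, -0.0], [0.105, -0.994, 0.0], [-0.0, -0.0, -1.0]]
ft_force: [-5.9, 0.3, 2.3]
grip_width: 0.0599
gripper_force: 0.0
```

```bash
cat > wl.py <<'E'
from rig import env
from h import *
import sys
m=env.camera_model('wrist');im,d=env.get_image('wrist');P=pts(d,m,m['T']);Z=P[...,2]
if len(sys.argv)>1: cv2.imwrite(f'pics/{sys.argv[1]}.png',im[:,:,::-1])
k=((Z>.04)&(Z<.065)&(im.min(2)>90)).astype(np.uint8);k[330:]=0;n,l,s,c=cv2.connectedComponentsWithStats(k)
j=l==1+s[1:,4].argmax();q=P[j][:,:2].astype(np.float32);r=cv2.minAreaRect(q*1000);print('cover',j.sum(),np.round(r[0],1),np.round(r[1],1),round(r[2],2))
E
python3 look.py; python3 wl.py
```

```text
[np.int32(586)]
case ((633.0573120117188, 160.66131591796875), (59.63267135620117, 103.8662109375), 6.284808158874512) range [0.60469776 0.10866585] [0.66744393 0.21230139]
cover 121540 [591.2 157.9] [ 90.  109.4] 5.95
```

>>> servo_tool:
  steps:
    - {"tx": -1.5,"ty": -0.1,"tz": 0,"yaw": 0,"claw": 6}
    - {"tx": -1.5,"ty": -0.2,"tz": 0,"yaw": 0,"claw": 6}
    - {"tx": 0,"ty": 0,"tz": 4,"yaw": 0,"claw": 6}
    - {"tx": 0,"ty": 0,"tz": 4,"yaw": 0,"claw": 6}
    - {"tx": 0,"ty": 0,"tz": 4,"yaw": 0,"claw": 6}
    - {"tx": 1,"ty": -0.8,"tz": 0,"yaw": 8,"claw": 6}
    - {"tx": 1,"ty": -0.8,"tz": 0,"yaw": 8,"claw": 6}
    - {"tx": 1,"ty": -0.8,"tz": 0,"yaw": 8,"claw": 6}
    - {"tx": 1,"ty": -0.8,"tz": 0,"yaw": 8,"claw": 6}
    - {"tx": 1,"ty": -0.8,"tz": 0,"yaw": 8,"claw": 6}
    - {"tx": 1,"ty": -0.8,"tz": 0,"yaw": 8,"claw": 6}
    - {"tx": 1,"ty": -0.8,"tz": 0,"yaw": 8,"claw": 6}
    - {"tx": 1,"ty": -0.8,"tz": 0,"yaw": 8,"claw": 6}
    - {"tx": 1,"ty": -0.8,"tz": 0,"yaw": 8,"claw": 6}
    - {"tx": 1,"ty": -0.9,"tz": 0,"yaw": 8,"claw": 6}
    - {"tx": 1.3,"ty": 0,"tz": 0,"yaw": 8,"claw": 6}
    - {"tx": 0,"ty": 0,"tz": 0,"yaw": 2.1,"claw": 6}
    - {"tx": 0,"ty": 0,"tz": 0,"yaw": 0,"claw": 6}

```text
time_s: 12.15
position: [0.6097, 0.0676, 0.1454]
tool_rot: [[-0.107, 0.994, 0.001], [0.994, 0.107, -0.0], [-0.0, 0.001, -1.0]]
ft_force: [0.2, -0.5, -0.2]
grip_width: 0.0599
gripper_force: 0.0
```

```bash
python3 wl.py w4
```

```text
cover 17424 [603.1 159.3] [126.5 108.7] 6.13
```

View pics/w4.png

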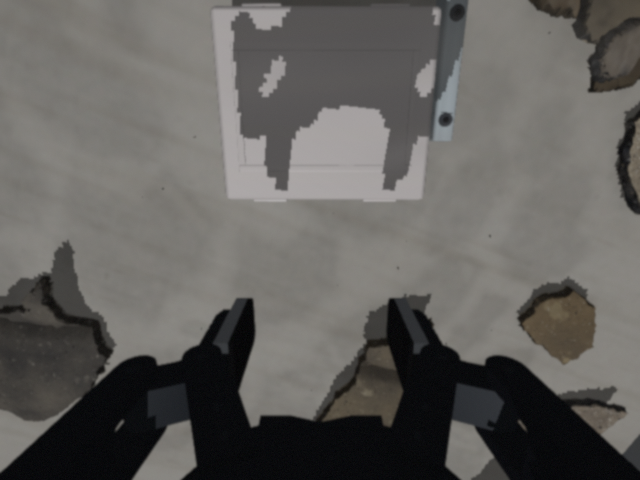

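The right face is level at row 199 and centred, with the far rail a few mm beyond the case. I move 1 cm forward, go down, and push towards the side rail.

>>> servo_tool:
  steps:
    - {"tx": 0,"ty": 1,"tz": 0,"yaw": 0,"claw": 6}
    - {"tx": 0,"ty": 0,"tz": -4,"yaw": 0,"claw": 6}
    - {"tx": 0,"ty": 0,"tz": -4,"yaw": 0,"claw": 6}
    - {"tx": 0,"ty": 0,"tz": -3,"yaw": 0,"claw": 6}
    - {"tx": 0,"ty": 0,"tz": -1,"yaw": 0,"claw": 6}
    - {"tx": -0.1,"ty": 1,"tz": 0,"yaw": 0,"claw": 6}
    - {"tx": 0,"ty": 0.5,"tz": 0,"yaw": 0,"claw": 6}
    - {"tx": -0.1,"ty": 0.5,"tz": 0,"yaw": 0,"claw": 6}
    - {"tx": -0.1,"ty": 1,"tz": 0,"yaw": 0,"claw": 6}
    - {"tx": -0.1,"ty": 1,"tz": 0,"yaw": 0,"claw": 6}
    - {"tx": -0.1,"ty": 1,"tz": 0,"yaw": 0,"claw": 6}
    - {"tx": -0.1,"ty": 1,"tz": 0,"yaw": 0,"claw": 6}
    - {"tx": -0.1,"ty": 1,"tz": 0,"yaw": 0,"claw": 6}
    - {"tx": -0.1,"ty": 0.7,"tz": 0,"yaw": 0,"claw": 6}
    - {"tx": 0,"ty": 0,"tz": 0,"yaw": 0,"claw": 6}

```text
time_s: 13.7
position: [0.6016, 0.1557, 0.0268]
tool_rot: [[-0.107, 0.994, 0.003], [0.994, 0.107, -0.0], [-0.0, 0.003, -1.0]]
ft_force: [-0.0, -0.3, 0.3]
grip_width: 0.06
gripper_force: 0.0
```

```bash
python3 look.py; python3 wl.py
```

```text
[]
cover 148383 [596.7 220. ] [126.3  90.8] 6.16Traceback (most recent call last):
  File "look.py", line 7, in <module>
    k=1+s[1:,4].argmax();q=ray(np.argwhere(l==k)[:,::-1],.0535,m,T).astype(np.float32)
        ~~~~~~~~~~~~~~^^
ValueError: attempt to get argmax of an empty sequence
```

>>> servo_tool:
  steps:
    - {"tx": 0,"ty": 0.15,"tz": 0,"yaw": 0,"claw": 6}
    - {"tx": 0,"ty": 0.15,"tz": 0,"yaw": 0,"claw": 6}
    - {"tx": 0,"ty": 0.1,"tz": 0,"yaw": 0,"claw": 6}

```text
time_s: 14.1
position: [0.6013, 0.1559, 0.0259]
tool_rot: [[-0.106, 0.994, -0.0], [0.994, 0.106, -0.005], [-0.005, -0.001, -1.0]]
ft_force: [-3.2, -22.6, 5.7]
grip_width: 0.0602
gripper_force: 4.9
```

Force rose to 22 N without motion, so the case is seated on the side rail. Now the near side again, to seat it on the far rail.

>>> servo_tool:
  steps:
    - {"tx": 0.1,"ty": -1.4,"tz": 0,"yaw": 0,"claw": 6}
    - {"tx": 0.2,"ty": -2,"tz": 0,"yaw": 0,"claw": 6}
    - {"tx": 0,"ty": 0,"tz": 4,"yaw": 0,"claw": 6}
    - {"tx": 0,"ty": 0,"tz": 4,"yaw": 0,"claw": 6}
    - {"tx": 0,"ty": 0,"tz": 4,"yaw": 0,"claw": 6}
    - {"tx": -1,"ty": 0.8,"tz": 0,"yaw": -8,"claw": 6}
    - {"tx": -1,"ty": 0.8,"tz": 0,"yaw": -8,"claw": 6}
    - {"tx": -1,"ty": 0.8,"tz": 0,"yaw": -8,"claw": 6}
    - {"tx": -1,"ty": 0.8,"tz": 0,"yaw": -8,"claw": 6}
    - {"tx": -1,"ty": 0.8,"tz": 0,"yaw": -8,"claw": 6}
    - {"tx": -1,"ty": 0.8,"tz": 0,"yaw": -8,"claw": 6}
    - {"tx": -1,"ty": 0.8,"tz": 0,"yaw": -8,"claw": 6}
    - {"tx": -1,"ty": 0.8,"tz": 0,"yaw": -8,"claw": 6}
    - {"tx": -1,"ty": 0.8,"tz": 0,"yaw": -8,"claw": 6}
    - {"tx": -1,"ty": 0.9,"tz": 0,"yaw": -8,"claw": 6}
    - {"tx": -0.8,"ty": 0,"tz": 0,"yaw": -8,"claw": 6}
    - {"tx": 0,"ty": 0,"tz": 0,"yaw": -2.1,"claw": 6}
    - {"tx": 0,"ty": 0,"tz": 0,"yaw": 0,"claw": 6}

```text
time_s: 15.9
position: [0.4959, 0.2059, 0.1454]
tool_rot: [[0.994, 0.105, -0.0], [0.105, -0.994, 0.001], [-0.0, -0.001, -1.0]]
ft_force: [0.1, -0.1, -0.0]
grip_width: 0.0598
gripper_force: 0.0
```

```bash
python3 wl.py w5;python3 look.py
```

```text
cover 36492 [587.7 221.3] [109.4 109. ] 6.12
[np.int32(607)]
case ((620.2113037109375, 222.8847198486328), (72.1853256225586, 103.4583511352539), 5.0564117431640625) range [0.5887635  0.16873077] [0.6590701  0.27499655]
```

View pics/w5.png

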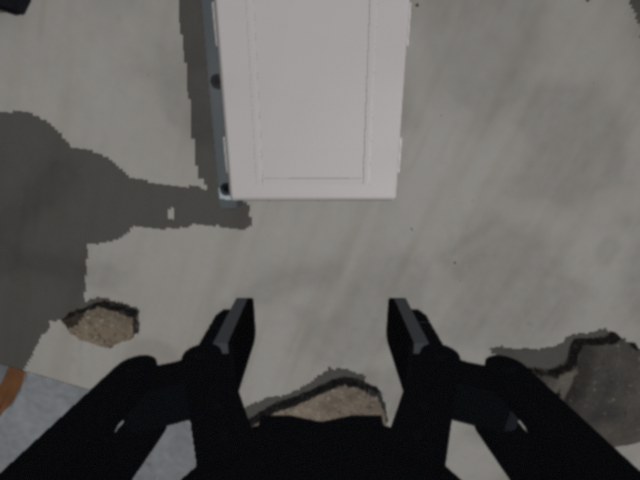

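The case lies flush along the side rail (left edge, columns 205–240), square to the jaws. I go down and push it to the far rail.

>>> servo_tool:
  steps:
    - {"tx": 0,"ty": 0.3,"tz": 0,"yaw": 0,"claw": 6}
    - {"tx": 0,"ty": 0,"tz": -4,"yaw": 0,"claw": 6}
    - {"tx": 0,"ty": 0,"tz": -4,"yaw": 0,"claw": 6}
    - {"tx": 0,"ty": 0,"tz": -3,"yaw": 0,"claw": 6}
    - {"tx": 0,"ty": 0,"tz": -1,"yaw": 0,"claw": 6}
    - {"tx": 1,"ty": 0.1,"tz": 0,"yaw": 0,"claw": 6}
    - {"tx": 1,"ty": 0.1,"tz": 0,"yaw": 0,"claw": 6}
    - {"tx": 0.4,"ty": 0,"tz": 0,"yaw": 0,"claw": 6}
    - {"tx": 0.3,"ty": 0.1,"tz": 0,"yaw": 0,"claw": 6}
    - {"tx": 0.3,"ty": 0,"tz": 0,"yaw": 0,"claw": 6}
    - {"tx": 0.2,"ty": 0,"tz": 0,"yaw": 0,"claw": 6}
    - {"tx": 0,"ty": 0,"tz": 0,"yaw": 0,"claw": 6}

```text
time_s: 17.2
position: [0.5285, 0.2119, 0.0261]
tool_rot: [[0.994, 0.105, 0.001], [0.105, -0.994, 0.0], [0.001, -0.0, -1.0]]
ft_force: [-3.1, -0.4, 1.5]
grip_width: 0.0601
gripper_force: 0.0
```

>>> servo_tool:
  steps:
    - {"tx": 0.15,"ty": 0,"tz": 0,"yaw": 0,"claw": 6}
    - {"tx": 0.15,"ty": 0,"tz": 0,"yaw": 0,"claw": 6}

```text
time_s: 17.4
position: [0.5299, 0.2118, 0.0255]
tool_rot: [[0.994, 0.105, -0.003], [0.105, -0.994, -0.0], [-0.003, -0.0, -1.0]]
ft_force: [-14.4, -0.7, 7.9]
grip_width: 0.0603
gripper_force: 2.5
```

>>> servo_tool:
  steps:
    - {"tx": 0.15,"ty": 0,"tz": 0,"yaw": 0,"claw": 6}
    - {"tx": 0.1,"ty": 0,"tz": 0,"yaw": 0,"claw": 6}

```text
time_s: 17.6
position: [0.5299, 0.2118, 0.0254]
tool_rot: [[0.994, 0.105, -0.009], [0.105, -0.994, -0.001], [-0.009, 0.0, -1.0]]
ft_force: [-24.3, -1.5, 15.2]
grip_width: 0.06
gripper_force: 6.0
```

Force is 24 N with no further motion, so the case is seated on both rails. I retreat, close the jaws and check from above.

>>> servo_tool:
  steps:
    - {"tx": -0.5,"ty": 0,"tz": 0,"yaw": 0,"claw": 6}
    - {"tx": -2,"ty": -0.2,"tz": 0,"yaw": 0,"claw": 6}
    - {"tx": -1,"ty": -0.1,"tz": 0,"yaw": 0,"claw": 6}
    - {"tx": 0,"ty": 0,"tz": 4,"yaw": 0,"claw": 4}
    - {"tx": 0,"ty": 0,"tz": 4,"yaw": 0,"claw": 0}
    - {"tx": 0,"ty": 0,"tz": 4,"yaw": 0,"claw": 0}
    - {"tx": 0,"ty": 0,"tz": 0,"yaw": 0,"claw": 0}

```text
time_s: 18.3
position: [0.5013, 0.2093, 0.1508]
tool_rot: [[0.994, 0.105, 0.012], [0.105, -0.994, 0.002], [0.012, -0.001, -1.0]]
ft_force: [1.1, -0.3, -0.3]
grip_width: 0.0017
gripper_force: 0.0
```

```bash
python3 wl.py;python3 look.py
```

```text
cover 34463 [597.  222.2] [108.5 109.2] 6.13
[np.int32(674)]
case ((623.2710571289062, 223.4103240966797), (85.77006530761719, 103.24595642089844), 5.6783447265625) range [0.58560175 0.16873077] [0.66875285 0.2780373 ]
```

>>> servo_tool:
  steps:
    - {"tx": 3,"ty": 2,"tz": 0,"yaw": 0,"claw": 0}
    - {"tx": 4,"ty": 2,"tz": 0,"yaw": 0,"claw": 0}
    - {"tx": 2.7,"ty": 1.8,"tz": 0,"yaw": 0,"claw": 0}
    - {"tx": 0,"ty": 0,"tz": -3,"yaw": 0,"claw": 0}
    - {"tx": 0,"ty": 0,"tz": -3,"yaw": 0,"claw": 0}
    - {"tx": 0,"ty": 0,"tz": 0,"yaw": 0,"claw": 0}
    - {"tx": 0,"ty": 0,"tz": 0,"yaw": 0,"claw": 0}

```text
time_s: 19.1
position: [0.5955, 0.2667, 0.0847]
tool_rot: [[0.994, 0.105, -0.002], [0.105, -0.994, -0.0], [-0.002, 0.0, -1.0]]
ft_force: [0.7, 0.5, 1.0]
grip_width: 0.0005
gripper_force: 0.0
```

```bash
python3 wl.py w6
```

```text
cover 36096 [625.7 224.9] [ 85.4 109.1] 5.86
```

View pics/w6.png

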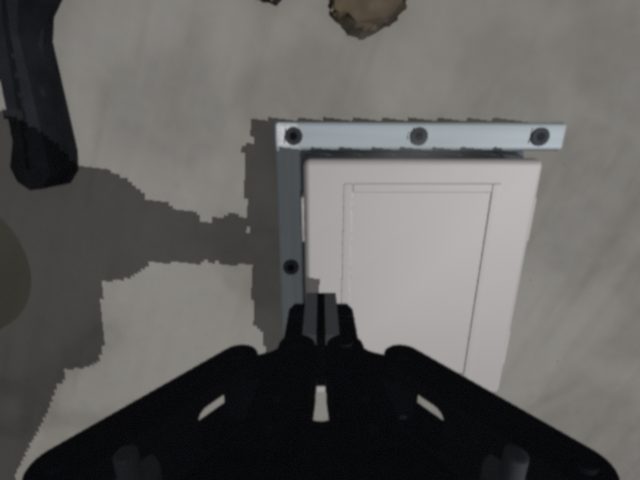

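The wrist view shows the case tight in the corner of the rails, with the closed tips just inside the cover's left edge (column 320, edge at 305). I press.

>>> servo_tool:
  steps:
    - {"tx": 0,"ty": 0,"tz": -0.7,"yaw": 0,"claw": 0}
    - {"tx": 0,"ty": 0,"tz": -0.3,"yaw": 0,"claw": 0}
    - {"tx": 0,"ty": 0,"tz": -0.2,"yaw": 0,"claw": 0}
    - {"tx": 0,"ty": 0,"tz": -0.2,"yaw": 0,"claw": 0}
    - {"tx": 0,"ty": 0,"tz": -0.2,"yaw": 0,"claw": 0}
    - {"tx": 0,"ty": 0,"tz": -0.1,"yaw": 0,"claw": 0}

```text
time_s: 19.75
position: [0.5958, 0.267, 0.0692]
tool_rot: [[0.994, 0.105, 0.001], [0.105, -0.994, 0.001], [0.001, -0.0, -1.0]]
ft_force: [-2.2, 0.4, 4.8]
grip_width: -0.0001
gripper_force: 2.7
```

>>> servo_tool:
  steps:
    - {"tx": 0,"ty": 0,"tz": -0.1,"yaw": 0,"claw": 0}
    - {"tx": 0,"ty": 0,"tz": -0.1,"yaw": 0,"claw": 0}

```text
time_s: 19.95
position: [0.596, 0.2671, 0.0682]
tool_rot: [[0.994, 0.105, 0.002], [0.105, -0.994, 0.001], [0.002, -0.0, -1.0]]
ft_force: [-5.6, -0.6, 16.3]
grip_width: 0.0001
gripper_force: 7.7
```

>>> servo_tool:
  steps:
    - {"tx": 0,"ty": 0,"tz": -0.1,"yaw": 0,"claw": 0}
    - {"tx": 0,"ty": 0,"tz": 0,"yaw": 0,"claw": 0}

```text
time_s: 20.15
position: [0.596, 0.2671, 0.068]
tool_rot: [[0.994, 0.105, 0.003], [0.105, -0.994, 0.001], [0.003, -0.0, -1.0]]
ft_force: [-6.2, -0.4, 16.8]
grip_width: 0.0003
gripper_force: 7.9
```

>>> servo_tool:
  steps:
    - {"tx": 0,"ty": 0,"tz": 1,"yaw": 0,"claw": 0}
    - {"tx": 0,"ty": 0,"tz": 2,"yaw": 0,"claw": 0}
    - {"tx": 0.3,"ty": -3,"tz": 0,"yaw": 0,"claw": 0}
    - {"tx": 0.3,"ty": -3,"tz": 0,"yaw": 0,"claw": 0}
    - {"tx": 0.3,"ty": -3,"tz": 0,"yaw": 0,"claw": 0}
    - {"tx": 0,"ty": 0,"tz": -1,"yaw": 0,"claw": 0}
    - {"tx": 0,"ty": 0,"tz": 0,"yaw": 0,"claw": 0}
    - {"tx": 0,"ty": 0,"tz": 0,"yaw": 0,"claw": 0}

```text
time_s: 20.95
position: [0.6045, 0.1776, 0.0852]
tool_rot: [[0.994, 0.106, -0.001], [0.106, -0.994, 0.0], [-0.0, -0.0, -1.0]]
ft_force: [-0.0, 0.1, -0.4]
grip_width: -0.0001
gripper_force: 0.0
```

>>> servo_tool:
  steps:
    - {"tx": 0,"ty": 0,"tz": -0.7,"yaw": 0,"claw": 0}
    - {"tx": 0,"ty": 0,"tz": -0.3,"yaw": 0,"claw": 0}
    - {"tx": 0,"ty": 0,"tz": -0.2,"yaw": 0,"claw": 0}
    - {"tx": 0,"ty": 0,"tz": -0.2,"yaw": 0,"claw": 0}
    - {"tx": 0,"ty": 0,"tz": -0.2,"yaw": 0,"claw": 0}
    - {"tx": 0,"ty": 0,"tz": -0.2,"yaw": 0,"claw": 0}
    - {"tx": 0,"ty": 0,"tz": -0.1,"yaw": 0,"claw": 0}
    - {"tx": 0,"ty": 0,"tz": 0,"yaw": 0,"claw": 0}

```text
time_s: 21.75
position: [0.6047, 0.1769, 0.0678]
tool_rot: [[0.994, 0.105, 0.001], [0.105, -0.994, -0.0], [0.001, 0.0, -1.0]]
ft_force: [-4.8, -1.0, 12.9]
grip_width: -0.0002
gripper_force: 5.9
```

>>> servo_tool:
  steps:
    - {"tx": 0,"ty": 0,"tz": -0.1,"yaw": 0,"claw": 0}
    - {"tx": 0,"ty": 0,"tz": 0,"yaw": 0,"claw": 0}
    - {"tx": 0,"ty": 0,"tz": 0,"yaw": 0,"claw": 0}

```text
time_s: 22.05
position: [0.6048, 0.1769, 0.0675]
tool_rot: [[0.994, 0.105, 0.002], [0.105, -0.994, -0.0], [0.002, 0.0, -1.0]]
ft_force: [-6.7, -1.3, 16.3]
grip_width: 0.0003
gripper_force: 8.2
```

Both edges are on their hard stops. I rise, back away and check.

>>> servo_tool:
  steps:
    - {"tx": 0,"ty": 0,"tz": 1,"yaw": 0,"claw": 0}
    - {"tx": 0,"ty": 0,"tz": 3,"yaw": 0,"claw": 0}
    - {"tx": 0,"ty": 0,"tz": 4,"yaw": 0,"claw": 0}
    - {"tx": -4,"ty": 1,"tz": 1,"yaw": 0,"claw": 0}
    - {"tx": -4,"ty": 1,"tz": 0,"yaw": 0,"claw": 0}
    - {"tx": -4,"ty": 1,"tz": 0,"yaw": 0,"claw": 0}
    - {"tx": -1,"ty": 0,"tz": 0,"yaw": 0,"claw": 0}
    - {"tx": 0,"ty": 0,"tz": 0,"yaw": 0,"claw": 0}
    - {"tx": 0,"ty": 0,"tz": 0,"yaw": 0,"claw": 0}

```text
time_s: 22.95
position: [0.4759, 0.2067, 0.1556]
tool_rot: [[0.995, 0.105, 0.001], [0.105, -0.995, 0.0], [0.001, 0.0, -1.0]]
ft_force: [0.9, 0.0, 0.2]
grip_width: -0.0003
gripper_force: 0.0
```

```bash
python3 wl.py w7; python3 - <<'E'
from rig import env
from h import *
m=env.camera_model('wrist');im,d=env.get_image('wrist');P=pts(d,m,m['T']);Z=P[...,2]
C=np.array([.6015,.221]);R=np.array([[.9944,.106],[-.106,.9944]])
L=(P[...,:2]-C)@R.T
for y in(-.045,-.02,0,.02,.045):
    k=(abs(L[...,1]-y)<.004)&(abs(L[...,0])<.05)&(Z>.03);print(y,k.sum(),np.median(Z[k]) if k.any() else 0)
k=(abs(L[...,0]+.1)<.01)&(abs(L[...,1])<.05);print('desk',np.median(Z[k]))
E
```

```text
cover 26054 [585.5 220.8] [ 85.2 108.9] 6.11
-0.045 1803 0.04859586746370448
-0.02 1812 0.04865935478955073
0 3089 0.05004559549065707
0.02 1817 0.04870392733046139
0.045 1827 0.04867945322759523
desk 0.2166701818944623
```

View pics/w7.png

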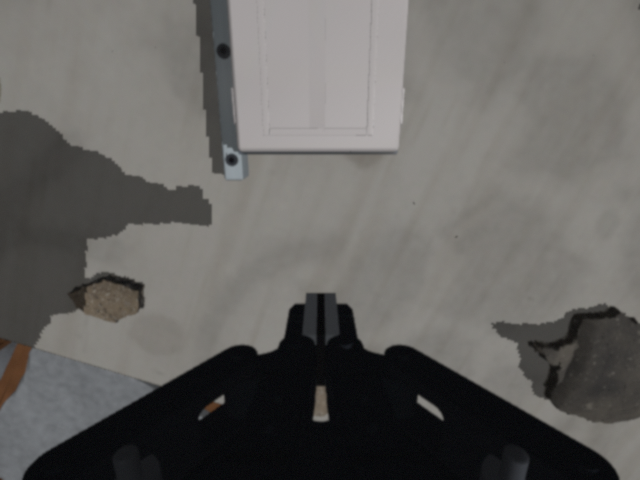

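The case is flush along the side rail, with the near face (row 152) short of the rail's end (row 178). The cover is level at about 49 mm on both edges and the robot is clear, so I hand in.

```bash
python3 -c "
from rig import env
print(env.close_job())"
```

```text
the job is handed in; nothing more can be done
None
```

I handed the job in at about 23 s; no verdict came back. By my last checks the case sits square against both rails, both cover edges are down at about 49 mm, the sherds and tape roll look unmoved in the pictures I viewed, and the arm is clear.

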